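# Stand the tumbler on its coaster and drive the trolley's gate bar down

### The job

Set the loose crystal tumbler gently down, upright and wholly on the walnut coaster in the gated bay, and let go of it. Then tilt the spring-centred control stick towards the bay's gate edge (away from the robot's side) and hold it there until the gate bar is fully down across the front, and let the stick come back to its middle. Move the bar only with the stick, keep the coaster where it lies, and do not shift the other tumbler, the snack tin or the bottle opener.

Things in the scene. Friction and masses are not known exactly. Their poses are not given: they have to be found in the camera images.
- bay: Fixed stainless tray. Origin: trolley surface under the middle berth; x points away from the robot to the open front (gate) edge, y left along its length. Floor 10 mm thick, x -100 to 120, y -200 to 200 mm; lip to 28 mm height on the other three sides. Berths at bay x = 0, y = -125, 0, 125 mm hold, in any order, coaster, stored tumbler and snack tin.
- tumbler_mid (a point): The loose tumbler to be moved, standing upright on the trolley to the left of the bay: squat round clear crystal glass, open top, 85 mm tall, 56 mm diameter at the foot, 65 mm at the rim, 0.3 kg. The point is on its axis, half-way up (42.5 mm above its foot); its z axis points up out of the mouth.
- coaster: Walnut disc, loose, 104 mm diameter, 10 mm thick, lying in one berth on the bay floor (its top is 20 mm above the trolley). Origin: centre of its underside, z up.
- tumbler_stored_mid (a point): A second tumbler, the same as the first, standing in a berth; leave it alone. The point is on its axis, half-way up.
- snack_tin: Red enamel tin in a berth, 109 x 68 mm, 70 mm tall, long side along its own x; leave it alone. Origin: centre of its underside.
- opener: Chrome bottle opener lying flat on the trolley beyond the loose tumbler, about 136 mm long along its own y, 38 mm wide, 8 mm thick; leave it alone. Origin: within 15 mm of half-way along it, at its underside.
- stick_knob (a point): Centre of the control stick's knob: upright steel cylinder 30 mm diameter, 55 mm tall, on a 12 mm shaft, 100 mm above the stick's pivot along the stick; about 155 mm above the trolley when centred. The stick is free to tilt in every direction and springs back to upright when let go.
- stick_pivot (a point): Fixed point about which the stick tilts, 55 mm above the trolley, at bay x = -40, y = -262 mm (right-hand end of the bay); the axes are the bay's. It lies on top of a black console 50 mm tall, 130 x 115 mm in x and y, centred under it.
- stick_fore (a joint): Stick tilt along bay x, rad: 0 upright, + towards the gate edge, stops at +-0.42. Held positive it drives the bar slowly down, negative up. At 0.35 the full stroke takes about 4 s, at 0.3 about 5.5 s; below 0.18 the bar does not move. 0.35 needs about 5 N at the knob. While the knob is held still the reading creeps down by up to 0.04. Let go, the stick centres and the bar stays.
- stick_side (a joint): Stick tilt along the bay's y, rad: 0 upright, positive towards the bay (+y), stops at +-0.42, spring-centred; it drives nothing. About 5 N at the knob for 0.35 rad.
- gate (a joint): Angle of the gate bar, rad: 0 standing upright above its post, 1.571 fully down, level across the front edge in a forked rest 87 mm tall at bay x = 134, y = -205 mm. It starts at 0. It stays where it is when not driven.
- gate_pivot (a point): Pivot of the gate bar (steel, 12 x 18 mm section, reaching 440 mm from this point; a short counterweight reaches 65 mm the other way), at bay x = 134, y = 215 mm, 75 mm above the trolley, beside a post 95 mm tall at x = 112 mm. The bar swings down towards the bay's -y end.
Mind the look-alikes: they are no part of the job. Of the things like the coaster, leave any that is green, pink or yellow; of the rest the larger one is meant.

How it is judged:
On the way, in this order (a step that is already met when the one before it is completed fails the run):
1. the tumbler stands upright, wholly on the coaster, let go (horizontal distance between tumbler_mid and coaster below 0.021 m and z of tumbler_mid in the frame of coaster between 0.045 and 0.058 m and angle between tumbler_mid's own z axis and vertical below 0.1 rad and contact force between the fingers and tumbler below 0.3 N), for 0.2 s.
2. the stick is held tilted at least 0.17 rad towards the gate edge for 1 s (value of joint stick_fore above 0.17 rad), for 1 s.
3. the bar comes fully down (value of joint gate above 1.5 rad), for 0.1 s.
At the end, for the whole second after the job is handed in: The tumbler stands upright (within 0.1 rad) on the coaster with its axis within 21 mm of the coaster's centre, let go and at rest; the coaster lies within 30 mm of where it was; the gate bar is down (joint above 1.5 rad) and the stick is back within 0.1 rad of its middle both ways (all of step 1 and linear speed of tumbler below 0.02 m/s and value of joint gate above 1.5 rad and value of joint stick_fore between -0.1 and 0.1 rad and value of joint stick_side between -0.1 and 0.1 rad and distance of coaster from where it was at the start of the episode below 0.03 m); the robot touches nothing.
It fails at once if the tumbler is tipped over (more than 0.6 rad) (angle between tumbler_mid's own z axis and vertical above 0.6 rad).
It fails at once if the tumbler is dropped or slammed on the coaster (more than 45 N) (contact force between tumbler and coaster above 45 N).
It fails at once if the robot or the tumbler pushes the gate bar (more than 1 N) (contact force between any of the arm, the fingers, tumbler and gate above 1 N).
It fails at once if the stored tumbler, the tin or the opener is shifted more than 25 mm (distance of any of tumbler_stored_mid, snack_tin, opener from where it was at the start of the episode above 0.025 m).
It also fails if it takes over 64 s, if anything falls off the work surface, if the arm or the gripper's body presses on something with over 40 N, if the wrist force passes 120 N, or if a joint passes its speed limit or range.

### The arm

A 6-joint arm with a two-finger parallel gripper is mounted at the origin on the work surface. World frame = base frame: x ahead of the robot, y to its left, z up, the work surface at z = 0. Lengths are in m, angles in rad, forces in N, time in s.
With the tool pointing down it reaches from about 0.225 to 0.875 m from the base axis. Payload 3.4 kg.
Tool frame: the origin (TCP) lies midway between the tips of the shut fingers; the grasp point (between the pads) lies 19 mm behind it; x points along the fingers, z is the direction in which the jaws open and shut, and the axes are right-handed (so a half turn about x gives the same grasp; the last joint's range is limited). The gripper opens to 85 mm and grips with 20 to 120 N. Pads are 22 mm wide; open, the fingers measure 114 mm over their backs; the gripper's body (76 mm by 85 mm) begins 54 mm behind the grasp point. The pads swing forward as they close: fully open they stand 13 mm farther back than shut.
Start: joints at [1.199, 0.276, 1.505, -0, 1.361, -0.121], TCP at [0.143, 0.557, 0.231] pointing down, gripper open.
Joint ranges: [-2.89, 2.89], [-0.75, 2.08], [0.22, 2.7], [-1.18, 4.32], [0.11, 2.71], [-2.7, 2.7]. Speed limits (rad/s): [2.57, 2.57, 3.14, 3.14, 3.14, 3.14].

### API

Orientations are given as a unit quaternion [w, x, y, z].
In Python, from rig import manip, eyes gives the robot as it stands. The module is installed in compiled form; this text tells all that it offers.
- The arm moves only by the shell command python3 -m crank 'ROWS' [FORCE]. ROWS is JSON, a list of rows, each a list of 7 numbers: the shift along the tool's x, y, z in cm, then the turn, a rotation vector about the tool's x, y, z in degrees, then the finger opening in cm, from 0 to 8.54. A call has 1 to 5 rows; each row is the pose to reach, as a shift and turn from the pose commanded when the call began, along the tool's axes at that moment; what a row does not reach only later rows make up. A row lasts 1/8 s, in which the tool goes at most 62.5 mm and 10.7 degrees, less where a joint would pass 70% of its speed; a pose out of reach is approached as far as the arm can. A call with a gripper value outside its range is refused whole. The fingers move at their own pace and stop on an object; FORCE is the grip in N (left out, the last holds). Time passes only in rows, so rows that repeat a pose let the fingers close. It gives the time, the measured TCP pose, the force and the opening at its end, in the units of the state.
- manip.get_state(): the state, without advancing time (a new reading comes with each control period).
- eyes.get_image(name): name is "scene" or "top"; returns a dict with "color" (480x640x3 uint8, blue, green, red), "z_map" (480x640 float32, m along the optical axis (not along the pixel's ray), 0 where there is no reading), "vertical_fov" (degrees; the focal length in pixels is half the picture's height over the tangent of half this angle, whatever the lens; pixels are square), "cx", "cy" (the principal point, pixels), "eye" and "attitude" of the camera in the world. Camera axes: x right, y up, looking along -z (the intrinsics and any distortion apply to the point x, -y, -z); pixel columns grow to the right and rows downward; lengths in m; the calibration is good to about 2 mm. A picture is of the moment at which its call begins.
- manip.sign_off(): hands the job in, once; it reports no verdict.
The state is a dict: "clock": time; "qpos": joint angles; "qd": joint speeds; "effort": joint torques, N m; "position": TCP position; "ee_rot": TCP orientation; "contact_force": force on the tool from outside, world axes, zero at the start; "moment": the same for the moment, N m; "width": finger opening in m.
Only numpy, scipy, OpenCV 4.12 (cv2) and the standard library are available. Lean on these libraries where they do the work, as an engineer would, in place of code of your own. Each camera call takes 0.05 s, during which the arm holds its last target.

## Working session

There is one attempt and no reset: what is moved stays moved. The work goes in short steps, Python scripts to look and compute and a shell command to move; the robot and the scene stay as the last step left them, time stands still between calls to the robot, and variables do not carry over. Pictures are saved under pics/ and viewed, and the job is handed in when it is done.

```bash
mkdir -p pics; ls; cat > h.py <<'E'
from rig import manip, eyes
import numpy as np, cv2
from scipy.spatial.transform import Rotation as R
def rot(q): return R.from_quat([q[1],q[2],q[3],q[0]]).as_matrix()
def ray(im,u,v):
    f=240/np.tan(np.radians(im["vertical_fov"])/2)
    d=np.array([(u-im["cx"])/f,-(v-im["cy"])/f,-1.])
    a=np.array(im["attitude"]); M=rot(a) if a.size==4 else a.reshape(3,3)
    return np.array(im["eye"]),M@d
def onz(im,u,v,z):
    e,d=ray(im,u,v); return e+d*(z-e[2])/d[2]
def pt(im,u,v):
    e,d=ray(im,u,v); return e+d*im["z_map"][int(v),int(u)]
def proj(im,p):
    f=240/np.tan(np.radians(im["vertical_fov"])/2)
    a=np.array(im["attitude"]); M=rot(a) if a.size==4 else a.reshape(3,3)
    c=M.T@(np.array(p)-np.array(im["eye"])); return im["cx"]+f*c[0]/-c[2], im["cy"]+f*c[1]/c[2]
E
python3 - <<'E'
from h import *
import pickle
print(manip.get_state())
for n in("scene","top"):
    im=eyes.get_image(n); cv2.imwrite(f"pics/{n}0.png",im["color"]); pickle.dump(im,open(n+"0.pkl","wb"))
    print(n,{k:v for k,v in im.items() if k not in("color","z_map")})
E
```

```text
pics
{'clock': 0.0, 'qpos': array([ 1.19902188e+00,  2.76597357e-01,  1.50613251e+00, -2.02744003e-05,
        1.36068723e+00, -1.20993668e-01]), 'qd': array([ 0.00089061,  0.00167854, -0.00029502,  0.00051415,  0.000599  ,
        0.00151827]), 'effort': array([-7.79829297e-04, -4.16775835e+01, -2.45807970e+01, -2.66126654e-04,
        1.07564570e-02, -1.14701773e-06]), 'position': array([0.14250906, 0.55651896, 0.23043861]), 'ee_rot': array([ 0.55805435, -0.43388154,  0.55915433,  0.43320732]), 'contact_force': array([0.50897045, 0.20947318, 0.75908412]), 'moment': array([0.01120042, 0.00387662, 0.0026121 ]), 'width': 0.08549171720522258}
scene {'vertical_fov': 57.570866701771806, 'cx': 317.64462083026035, 'cy': 235.12664455248503, 'eye': array([1.22901088, 0.30084157, 0.72487137]), 'attitude': array([0.49456649, 0.23243805, 0.35171834, 0.76004655])}
top {'vertical_fov': 54.54253123795538, 'cx': 319.8420918192904, 'cy': 229.1621994492837, 'eye': array([0.45983696, 0.01455685, 1.2433539 ]), 'attitude': array([-0.69605067, -0.03308677,  0.02735036,  0.71670823])}
```

View pics/scene0.png

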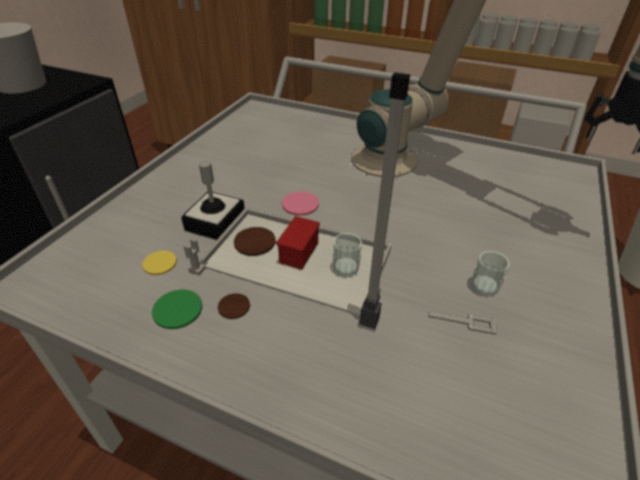

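View pics/top0.png

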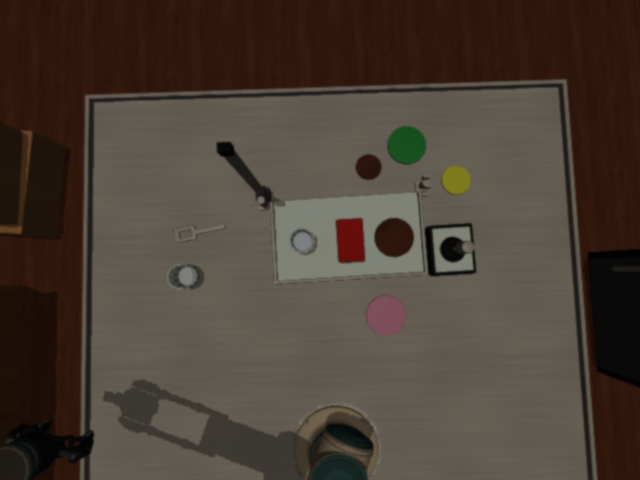

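Brown-disc candidates in top view: the small one at (368,167) outside the bay and the large one at (394,238) in the bay. The coaster is the larger one in the berth. Green, pink and yellow are excluded. I'll confirm this in a crop.

```bash
cat > m.py <<'E'
from h import *
import pickle
T=pickle.load(open("top0.pkl","rb"));S=pickle.load(open("scene0.pkl","rb"))
for im,n in((T,"top"),(S,"scene")):
    print(n,"base origin px",proj(im,[0,0,0]))
    hsv=cv2.cvtColor(im["color"],cv2.COLOR_BGR2HSV)
    h,s,v=cv2.split(hsv)
    for nm,m in(("brown",(s>110)&(((h<14))) &(v>25)&(v<110)),("red",(s>180)&((h<5)|(h>174))&(v>90)),("green",(s>150)&(h>45)&(h<75))):
        cs,_=cv2.findContours(m.astype(np.uint8)*255,cv2.RETR_EXTERNAL,cv2.CHAIN_APPROX_NONE)
        for c in cs:
            a=cv2.contourArea(c)
            if 300<a<3000:
                M=cv2.moments(c);u,w=M["m10"]/M["m00"],M["m01"]/M["m00"]
                e=cv2.fitEllipse(c)
                if 130<u<470 and 100<w<340: print(nm,int(a),round(u,1),round(w,1),np.round(e[1],1),"z20",onz(im,u,w,.02).round(4),"z70",onz(im,u,w,.07).round(4),"z0",onz(im,u,w,0).round(4),"map",pt(im,u,w).round(4))
crops=[T["color"][130:290,150:310],T["color"][130:290,350:510],S["color"][200:340,140:300],S["color"][220:340,420:540]]
out=np.vstack([np.hstack([cv2.resize(c,(400,300),interpolation=cv2.INTER_CUBIC) for c in crops[i:i+2]]) for i in(0,2)])
cv2.imwrite("pics/crop1.png",out)
E
python3 m.py
```

```text
top base origin px (np.float64(335.15160969951427), np.float64(447.91856694270723))
brown 1044 393.8 237.0 [36.4 36.6] z20 [ 0.5384 -0.171   0.02  ] z70 [ 0.5352 -0.1634  0.07  ] z0 [ 0.5397 -0.174   0.    ] map [ 0.5384 -0.1709  0.0205]
brown 1054 350.0 239.9 [29.  50.4] z20 [ 0.5341 -0.0556  0.02  ] z70 [ 0.531  -0.0527  0.07  ] z0 [ 0.5353 -0.0568  0.    ] map [ 0.5306 -0.0524  0.0761]
brown 431 368.1 166.6 [23.2 23.8] z20 [ 0.7284 -0.1105  0.02  ] z70 [ 0.7175 -0.1053  0.07  ] z0 [ 0.7328 -0.1125  0.    ] map [ 0.7302 -0.1113  0.012 ]
red 944 350.0 239.6 [27.4 48.5] z20 [ 0.5349 -0.0557  0.02  ] z70 [ 0.5319 -0.0528  0.07  ] z0 [ 0.5362 -0.0568  0.    ] map [ 0.5315 -0.0524  0.0762]
green 976 406.4 144.7 [35.  35.6] z20 [ 0.7847 -0.2149  0.02  ] z70 [ 0.7714 -0.2056  0.07  ] z0 [ 0.79   -0.2187  0.    ] map [ 0.7871 -0.2166  0.0111]
scene base origin px (np.float64(383.9639285403764), np.float64(158.8616038811254))
brown 522 233.4 305.7 [22.3 29.9] z20 [ 0.7446 -0.1014  0.02  ] z70 [ 0.7789 -0.0728  0.07  ] z0 [ 0.7308 -0.1128  0.    ] map [ 0.7337 -0.1104  0.0041]
brown 1457 274.0 246.0 [44.4 79.7] z20 [ 0.543  -0.1126  0.02  ] z70 [ 0.5917 -0.0833  0.07  ] z0 [ 0.5236 -0.1243  0.    ] map [ 0.5302 -0.1203  0.0068]
red 738 298.0 233.8 [26.  39.5] z20 [ 0.4775 -0.0797  0.02  ] z70 [ 0.5308 -0.0527  0.07  ] z0 [ 0.4562 -0.0905  0.    ] map [ 0.5382 -0.0489  0.077 ]
```

```bash
python3 - <<'E'
from h import *
import pickle
T=pickle.load(open("top0.pkl","rb"))
a=cv2.resize(T["color"][180:300,260:440],(800,533),interpolation=cv2.INTER_CUBIC)
cv2.imwrite("pics/bay1.png",a)
b=cv2.resize(T["color"][240:310,150:250],(800,560),interpolation=cv2.INTER_CUBIC)
cv2.imwrite("pics/tum1.png",b)
E
```

```text
(no output)
```

View pics/crop1.png

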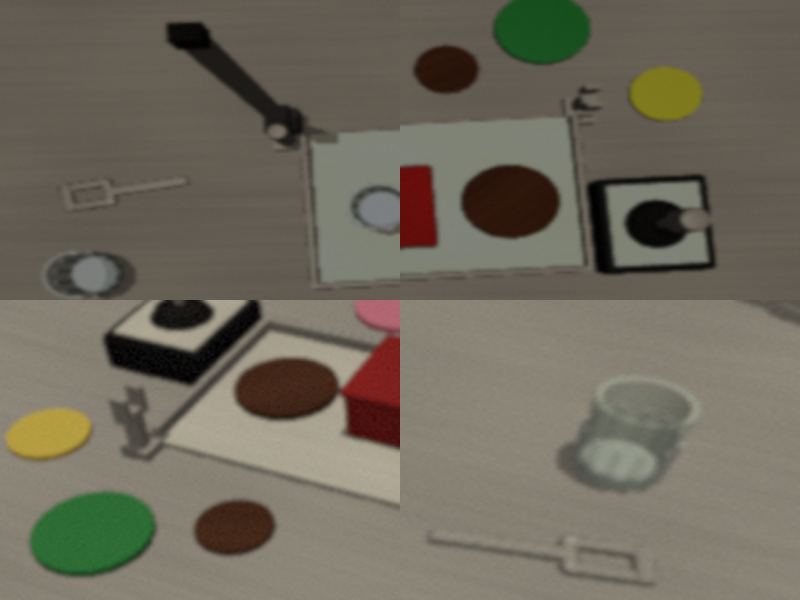

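View pics/bay1.png

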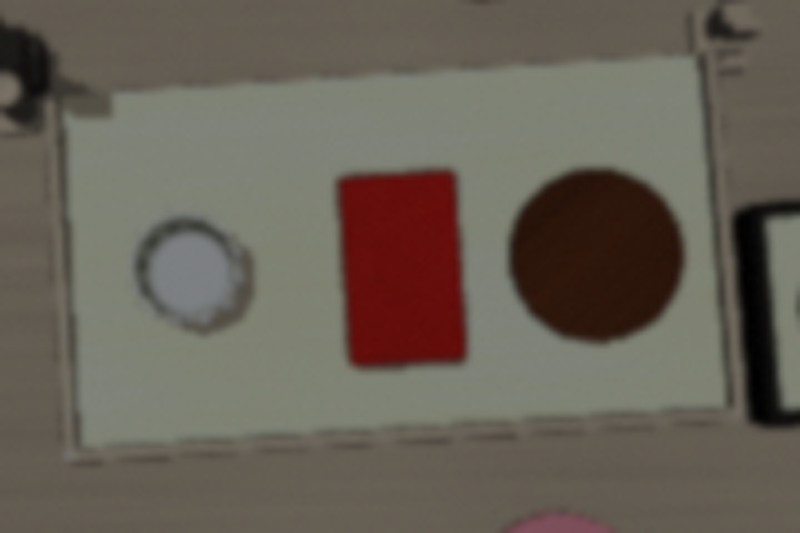

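View pics/tum1.png

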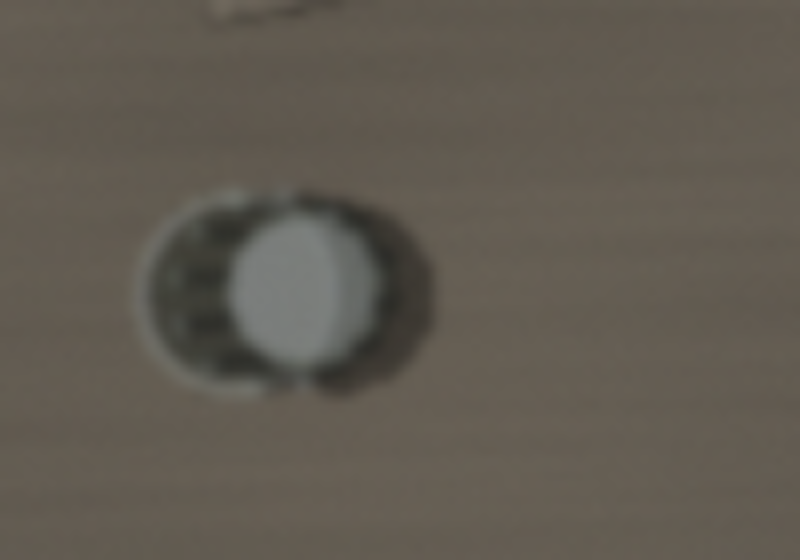

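The crop confirms it: the large brown disc in the right-hand berth beside the console is the coaster, and the smaller brown disc is outside the bay. The loose tumbler's rim is at about (180,276) in the top view. Next I'll locate the tumbler, bay yaw and knob.

```bash
cat > m2.py <<'E'
from h import *
import pickle
T=pickle.load(open("top0.pkl","rb"));S=pickle.load(open("scene0.pkl","rb"))
print("rim",onz(T,180.3,276.4,.085),"foot",onz(T,188.1,276.3,.006))
# scene crop: origin 420,220, scale 400/120=3.333,300/120=2.5 ; rim center (645,403-300)
u,v=420+645/3.333,220+105/2.5; print("scene rim",u,v,onz(S,u,v,.085))
u,v=420+618/3.333,220+160/2.5; print("scene foot",u,v,onz(S,u,v,.006))
# bay yaw: tin rectangle at top; tray edges
c=lambda x,y:(260+x*180/800,180+y*120/533)
for nm,p,z in(("TL in",(65,100),.02),("BL in",(78,447),.02),("BR in",(733,408),.02),("TR",(703,55),.01)): print(nm,onz(T,*c(*p),z).round(4))
hsv=cv2.cvtColor(T["color"],cv2.COLOR_BGR2HSV);h,s,v=cv2.split(hsv)
m=((s>150)&((h<5)|(h>174))&(v>60)).astype(np.uint8);m[:,:330]=0;m[:,370:]=0;m[:210]=0;m[270:]=0
cs,_=cv2.findContours(m,0,1);r=cv2.minAreaRect(max(cs,key=cv2.contourArea));print("tin",r)
print([onz(T,*p,.07).round(4) for p in cv2.boxPoints(r)])
# brown coaster
g=((s>110)&(h<14)&(v<110)).astype(np.uint8);
print("coaster edges", onz(T,*c(597,254),.02))
print("opener",onz(T,176,236,.004),onz(T,226,227,.004))
print("stored rim?",onz(T,*c(188,270),.016))
E
python3 m2.py
python3 - <<'E'
from h import *
import pickle
T=pickle.load(open("top0.pkl","rb"));S=pickle.load(open("scene0.pkl","rb"))
a=cv2.resize(T["color"][210:290,410:500],(450,400),interpolation=cv2.INTER_CUBIC)
b=cv2.resize(S["color"][155:245,170:250],(350,394),interpolation=cv2.INTER_CUBIC)
b=cv2.copyMakeBorder(b,0,6,0,0,cv2.BORDER_CONSTANT)
cv2.imwrite("pics/knob1.png",np.hstack([a,b]))
E
```

```text
rim [0.45185612 0.37222567 0.085     ] foot [0.45098064 0.37588482 0.006     ]
scene rim 613.5193519351935 262.0 [0.35664591 0.60913756 0.085     ]
scene foot 605.4185418541854 284.0 [0.33773123 0.62512523 0.006     ]
TL in [0.6393 0.1408 0.02  ]
BL in [0.4331 0.1374 0.02  ]
BR in [ 0.4448 -0.2481  0.02  ]
TR [ 0.6565 -0.2424  0.01  ]
tin ((349.9708251953125, 240.03306579589844), (41.980587005615234, 25.387962341308594), 86.42366790771484)
[array([ 0.5829, -0.0189,  0.07  ]), array([ 0.585 , -0.0832,  0.07  ]), array([ 0.479 , -0.0859,  0.07  ]), array([ 0.4769, -0.0222,  0.07  ])]
coaster edges [ 0.53785052 -0.17219535  0.02      ]
opener [0.55924681 0.40842596 0.004     ] [0.57945374 0.27412954 0.004     ]
stored rim? [0.53573241 0.07020698 0.016     ]
```

View pics/knob1.png

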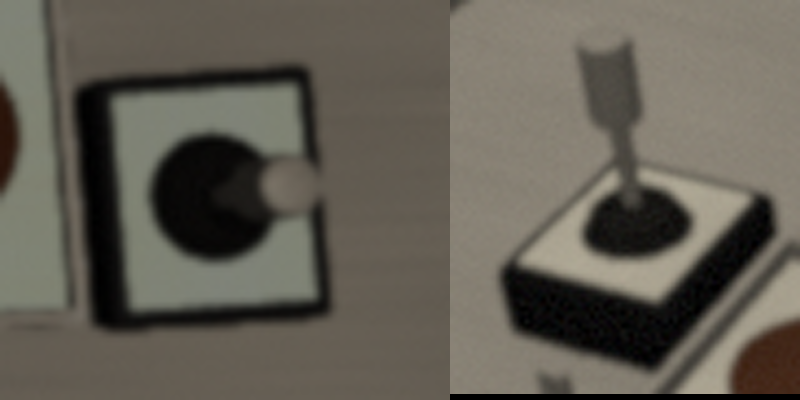

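```bash
cat > m3.py <<'E'
from h import *
import pickle
T=pickle.load(open("top0.pkl","rb"));S=pickle.load(open("scene0.pkl","rb"))
u,v=420+247/3.333,220+105/2.5; print("scene rim",u,v,onz(S,u,v,.085))
u,v=420+220/3.333,220+161/2.5; print("scene foot",u,v,onz(S,u,v,.006))
print("knob top",onz(T,468.6,247,.1825)); s=350/80
print("scene knob top",onz(S,170+(603-450)/s,155+41/s,.1825), "dome",onz(T,410+212/5,210+197/5,.06))
print("console top corners",[onz(T,410+x/5,210+y/5,.05).round(3) for x,y in((108,82),(305,72),(325,310),(125,318))])
st=manip.get_state();M=rot(st["ee_rot"]);print(M.round(3),st["position"])
E
python3 m3.py
```

```text
scene rim 494.1074107410741 262.0 [0.46071742 0.37623155 0.085     ]
scene foot 486.006600660066 284.4 [0.44955154 0.37755009 0.006     ]
knob top [ 0.50018291 -0.31493341  0.1825    ]
scene knob top [ 0.5094832 -0.305307   0.1825   ] dome [ 0.49996182 -0.31171168  0.06      ]
console top corners [array([ 0.561, -0.264,  0.05 ]), array([ 0.563, -0.365,  0.05 ]), array([ 0.441, -0.369,  0.05 ]), array([ 0.44 , -0.267,  0.05 ])]
[[-0.001 -0.969  0.248]
 [-0.002  0.248  0.969]
 [-1.     0.    -0.002]] [0.14253563 0.556574   0.23052437]
```

```bash
python3 -m crank '[[0,-3,-1,8,0,0,8.5],[0,-8,-2.3,18,0,0,8.5],[0,-13.5,-3.9,28,0,0,8.5],[0,-19,-5.5,38,0,0,8.5],[0,-24,-6.9,48,0,0,8.5]]' 30; python3 - <<'E'
from h import *
st=manip.get_state();M=rot(st["ee_rot"]);print(M.round(3),st["position"],st["qpos"].round(2))
E
```

```text
clock: 0.72
position: [0.3595, 0.4293, 0.231]
ee_rot: [0.687, -0.167, 0.687, 0.167]
contact_force: [-0.3, 0.2, -0.6]
width: 0.0847
[[-0.    -0.458  0.889]
 [-0.     0.889  0.458]
 [-1.    -0.    -0.   ]] [0.35945274 0.4293283  0.23096063] [0.75 0.25 1.54 0.   1.35 0.27]
```

```bash
python3 -m crank '[[1,-4,2.5,9,0,0,8.5],[3,-8,5,18,0,0,8.5],[6,-9.1,5.7,26,0,0,8.5],[8,-9.1,5.7,26,0,0,8.5],[8,-9.1,5.7,26,0,0,8.5]]'; python3 - <<'E'
from h import *
import pickle
st=manip.get_state();M=rot(st["ee_rot"]);print(M.round(3),st["position"],st["qpos"].round(2))
for n in("scene","top"):
    im=eyes.get_image(n);pickle.dump(im,open(n+"1.pkl","wb"))
    u,v=map(int,proj(im,[.452,.375,.09])); print(n,u,v)
    c=cv2.resize(im["color"][v-50:v+50,u-65:u+65],(780,600),interpolation=2);cv2.imwrite(f"pics/{n}1.png",c)
E
```

```text
clock: 1.35
position: [0.4497, 0.3753, 0.1492]
ee_rot: [0.706, -0.011, 0.709, 0.009]
contact_force: [0.3, -0.3, -0.2]
width: 0.0849
[[-0.004 -0.028  1.   ]
 [-0.003  1.     0.028]
 [-1.    -0.003 -0.004]] [0.44968403 0.37533242 0.14918143] [0.58 0.35 1.61 0.   1.19 0.55]
scene 494 257
top 178 276
```

View pics/scene1.png

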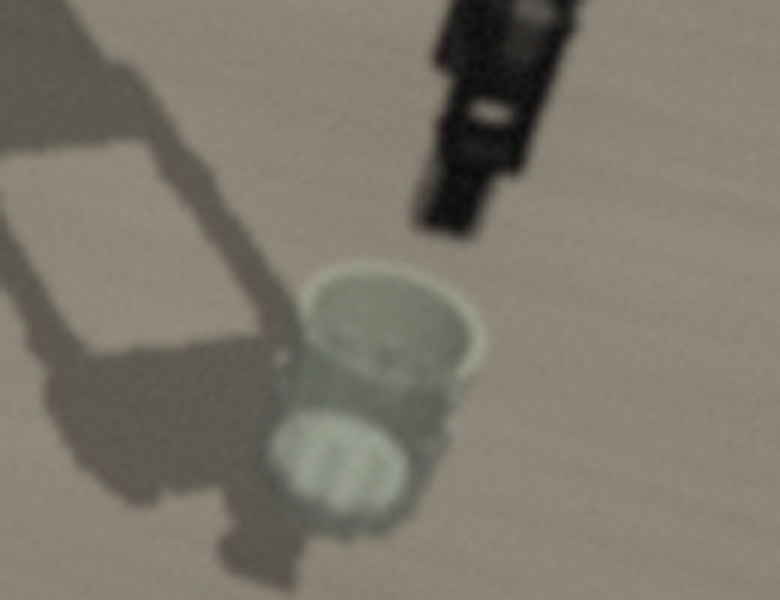

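View pics/top1.png

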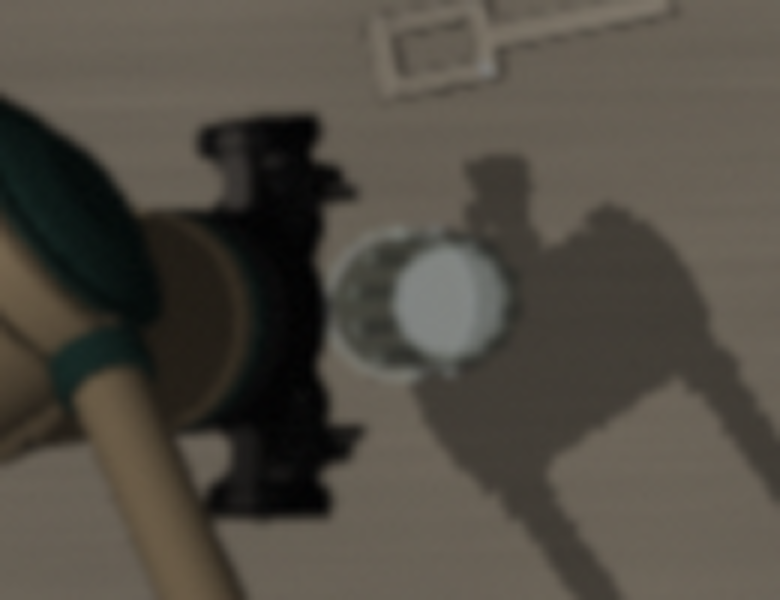

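```bash
python3 -m crank '[[2,-0.1,0.3,0,0,0,8.54],[4,-0.1,0.3,0,0,0,8.54],[6,-0.1,0.3,0,0,0,8.54],[8,-0.1,0.3,0,0,0,8.54],[9,-0.1,0.3,0,0,0,8.54]]'; python3 - <<'E'
from h import *
for n in("scene","top"):
    im=eyes.get_image(n)
    u,v=map(int,proj(im,[.452,.375,.06])); print(n,u,v)
    c=cv2.resize(im["color"][v-50:v+50,u-65:u+65],(780,600),interpolation=2);cv2.imwrite(f"pics/{n}2.png",c)
E
```

```text
clock: 2.08
position: [0.4538, 0.3761, 0.0616]
ee_rot: [0.707, -0.01, 0.707, 0.011]
contact_force: [0.1, -0.7, 1.1]
width: 0.0851
scene 490 267
top 182 276
```

View pics/scene2.png

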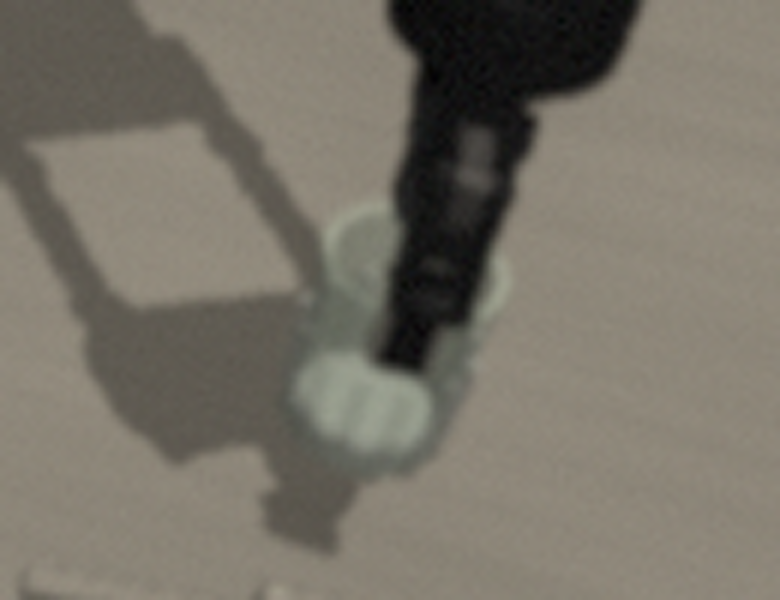

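View pics/top2.png

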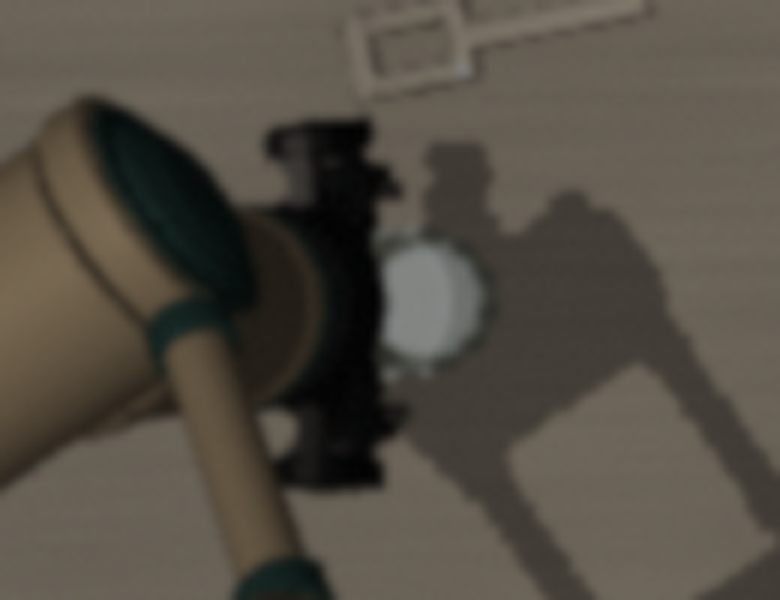

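The fingers straddle the rim without contact. I'll go down the remaining 3 cm and close gently.

```bash
python3 -m crank '[[1.5,0,0,0,0,0,8.54],[3,0,0,0,0,0,8.54],[3,0,0,0,0,0,7.4],[3,0,0,0,0,0,6.6],[3,0,0,0,0,0,6.0]]' 30; python3 -m crank '[[0,0,0,0,0,0,5.2],[0,0,0,0,0,0,5],[0,0,0,0,0,0,5],[0,0,0,0,0,0,5]]'
```

```text
clock: 2.8
position: [0.4537, 0.3756, 0.0317]
ee_rot: [0.707, -0.01, 0.707, 0.01]
contact_force: [-1.3, -1.1, 0.6]
width: 0.0636
clock: 3.3
position: [0.4537, 0.3756, 0.0317]
ee_rot: [0.707, -0.01, 0.707, 0.01]
contact_force: [-2.8, -0.5, 5.7]
width: 0.0637
```

```bash
python3 -m crank '[[-0.5,0,0,0,0,0,5],[-1.5,0,0,0,0,0,5],[-3,0,0,0,0,0,5],[-4,0,0,0,0,0,5],[-4,0,0,0,0,0,5]]'; python3 - <<'E'
from h import *
for n in("scene",):
    im=eyes.get_image(n)
    u,v=map(int,proj(im,[.452,.375,.08])); print(n,u,v)
    c=cv2.resize(im["color"][v-50:v+50,u-65:u+65],(780,600),interpolation=2);cv2.imwrite(f"pics/{n}3.png",c)
E
```

```text
clock: 3.92
position: [0.4547, 0.3761, 0.0728]
ee_rot: [0.708, -0.009, 0.706, 0.011]
contact_force: [-0.3, -0.1, -3.2]
width: 0.0635
scene 493 260
```

View pics/scene3.png

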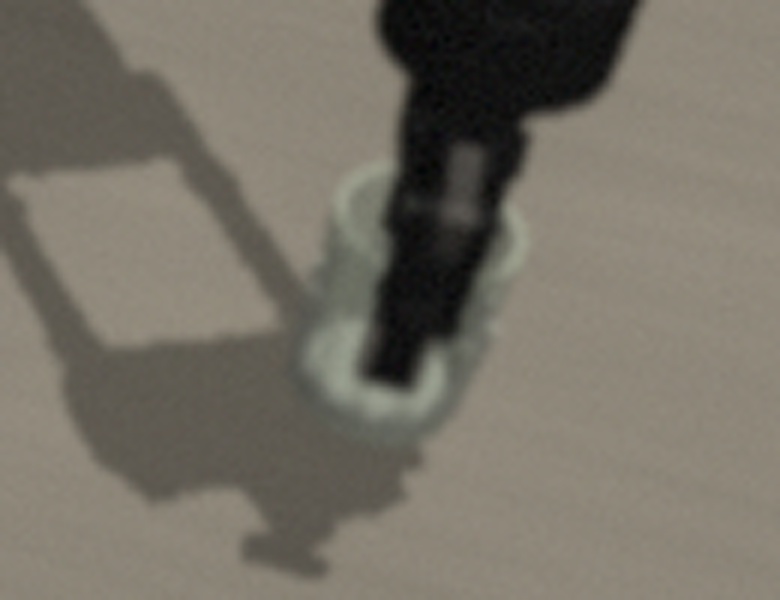

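```bash
python3 -m crank '[[-2,0,0,0,0,0,5],[-5,0,0,0,0,0,5],[-8,0,0,0,0,0,5],[-10,-0.5,0,0,0,0,5],[-11,-2,0.2,0,0,0,5]]'; python3 -m crank '[[0,-3,0.4,0,0,0,5],[0,-7,0.9,0,0,0,5],[0,-11,1.4,0,0,0,5],[0,-15,1.9,0,0,0,5],[0,-19,2.4,0,0,0,5]]';python3 -m crank '[[0,-4,0.5,0,0,0,5],[0,-8,1,0,0,0,5],[0,-12,1.5,0,0,0,5],[0,-16,2,0,0,0,5],[0,-20,2.5,0,0,0,5]]';python3 -m crank '[[0,-4,0.5,0,0,0,5],[0,-7.5,0.9,0,0,0,5],[0,-10.5,1.3,0,0,0,5],[0,-13,1.6,0,0,0,5],[0,-13.5,1.7,0,0,0,5]]'; python3 - <<'E'
from h import *
st=manip.get_state();M=rot(st["ee_rot"]);print(M.round(3),st["position"],st["qpos"].round(2))
for n in("scene","top"):
    im=eyes.get_image(n)
    cv2.imwrite(f"pics/{n}4.png",im["color"])
E
```

```text
clock: 4.6
position: [0.4565, 0.3557, 0.182]
ee_rot: [0.707, -0.01, 0.707, 0.011]
contact_force: [0.8, 0.5, -1.4]
width: 0.0634
clock: 5.22
position: [0.485, 0.1641, 0.1803]
ee_rot: [0.706, -0.01, 0.708, 0.01]
contact_force: [0.8, 0.7, -2.3]
width: 0.0634
clock: 5.85
position: [0.5154, -0.0348, 0.1804]
ee_rot: [0.706, -0.01, 0.708, 0.01]
contact_force: [-0.3, 1.3, -1.9]
width: 0.0632
clock: 6.48
position: [0.5364, -0.169, 0.1802]
ee_rot: [0.706, -0.009, 0.708, 0.009]
contact_force: [0.2, 0.8, -2.8]
width: 0.0636
[[-0.002 -0.026  1.   ]
 [ 0.     1.     0.026]
 [-1.     0.    -0.002]] [ 0.53637888 -0.16904411  0.18022292] [-0.43  0.29  1.61 -0.    1.24 -0.45]
```

View pics/scene4.png

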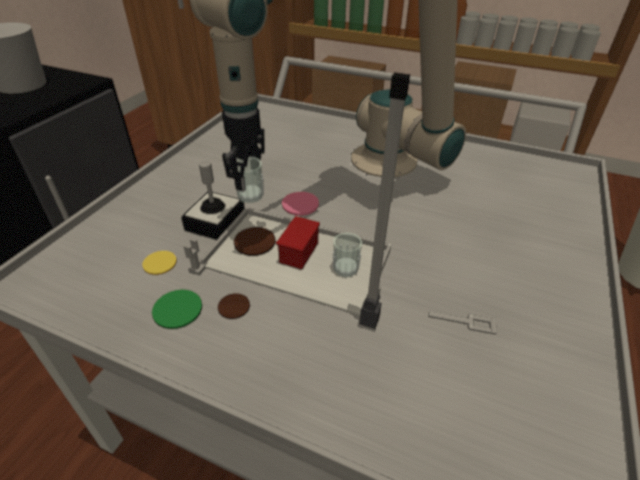

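View pics/top4.png

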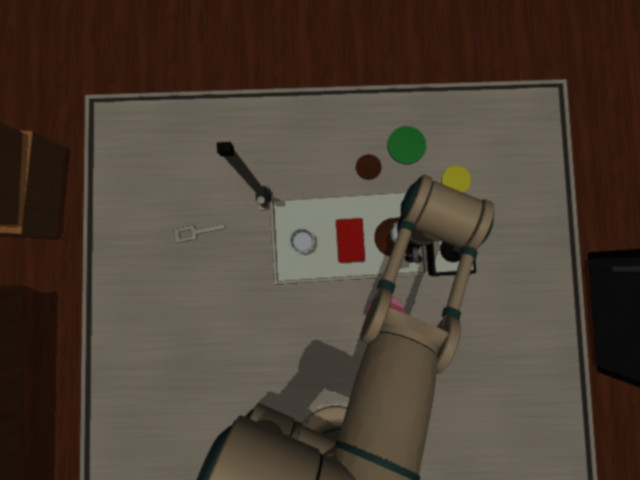

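```bash
python3 - <<'E'
from h import *
im=eyes.get_image("scene");c=im["color"][130:230,190:320];cv2.imwrite("pics/s5.png",cv2.resize(c,(780,600),interpolation=2))
for z in (.149,.234): print(z,[ (round((a-190)*6),round((b-130)*6)) for a,b in [proj(im,[.5364,-.169,z])]])
E
```

```text
0.149 [(362, 392)]
0.234 [(340, 198)]
```

View pics/s5.png

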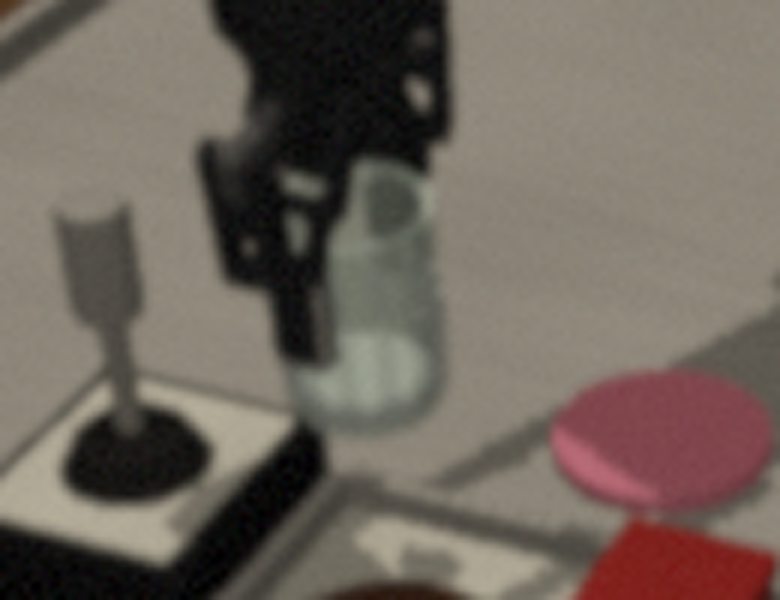

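```bash
python3 -m crank '[[2,-0.2,0.1,0,0,0,5],[5,-0.4,0.2,0,0,0,5],[8,-0.4,0.2,0,0,0,5],[10.5,-0.4,0.2,0,0,0,5],[11.5,-0.4,0.2,0,0,0,5]]';python3 -m crank '[[0.2,0,0,0,0,0,5],[0.4,0,0,0,0,0,5],[0.6,0,0,0,0,0,5],[0.6,0,0,0,0,0,5]]'
```

```text
clock: 7.25
position: [0.5381, -0.1695, 0.0648]
ee_rot: [0.706, -0.01, 0.708, 0.011]
contact_force: [-0.2, 1.4, -2.3]
width: 0.0634
clock: 7.75
position: [0.5396, -0.1714, 0.0607]
ee_rot: [0.707, -0.01, 0.707, 0.01]
contact_force: [0.2, 0.8, -2.0]
width: 0.0638
```

```bash
python3 - <<'E'
from h import *
im=eyes.get_image("scene");c=im["color"][180:280,190:320];cv2.imwrite("pics/s6.png",cv2.resize(c,(780,600),interpolation=2))
for p in ([.538,-.1715,.02],[.538,-.1715,.03],[.538,-.1715,.115]): print([ (round((a-190)*6),round((b-180)*6)) for a,b in [proj(im,p)]])
E
```

```text
[(384, 350)]
[(382, 332)]
[(362, 165)]
```

View pics/s6.png

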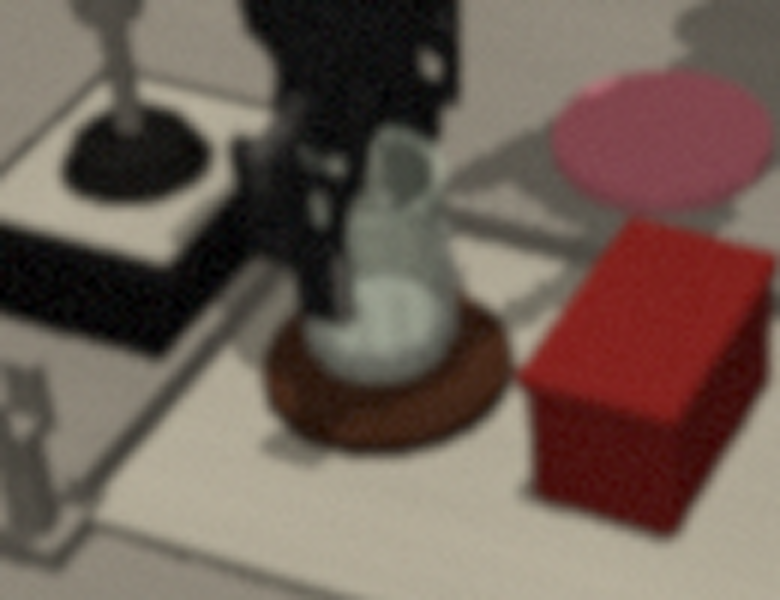

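```bash
python3 -m crank '[[0.15,0,0,0,0,0,5],[0.3,0,0,0,0,0,5],[0.45,0,0,0,0,0,5],[0.45,0,0,0,0,0,5]]'; python3 -m crank '[[0.1,0,0,0,0,0,5],[0.2,0,0,0,0,0,5],[0.2,0,0,0,0,0,5]]'
```

```text
clock: 8.3
position: [0.5393, -0.1712, 0.0556]
ee_rot: [0.707, -0.01, 0.707, 0.01]
contact_force: [0.1, -0.5, -2.7]
width: 0.0636
clock: 8.68
position: [0.5394, -0.1712, 0.0537]
ee_rot: [0.707, -0.01, 0.707, 0.01]
contact_force: [-0.4, -0.1, -3.7]
width: 0.0633
```

```bash
python3 -m crank '[[0.1,0,0,0,0,0,5],[0.2,0,0,0,0,0,5],[0.2,0,0,0,0,0,5]]'
```

```text
clock: 9.05
position: [0.5394, -0.1712, 0.0518]
ee_rot: [0.707, -0.01, 0.707, 0.01]
contact_force: [-0.1, 0.6, -1.4]
width: 0.063
```

```bash
python3 -m crank '[[0.05,0,0,0,0,0,5],[0.1,0,0,0,0,0,5],[0.1,0,0,0,0,0,5]]'
```

```text
clock: 9.43
position: [0.5394, -0.1714, 0.0516]
ee_rot: [0.707, -0.01, 0.707, 0.01]
contact_force: [-2.3, 0.3, 3.9]
width: 0.0636
```

Contact is made: the vertical force went from −3 to +4 N. Opening now.

```bash
python3 -m crank '[[0,0,0,0,0,0,6.6],[0,0,0,0,0,0,7],[0,0,0,0,0,0,7.6],[0,0,0,0,0,0,8.2],[0,0,0,0,0,0,8.54]]'; python3 -m crank '[[0,0,0,0,0,0,8.54],[-2,0,0,0,0,0,8.54],[-5,0,0,0,0,0,8.54],[-9,0,0,0,0,0,8.54],[-13,0,0,0,0,0,8.54]]'; python3 - <<'E'
from h import *
im=eyes.get_image("scene");c=im["color"][150:290,180:367];cv2.imwrite("pics/s7.png",cv2.resize(c,(780,584),interpolation=2))
E
```

```text
clock: 10.05
position: [0.5395, -0.1712, 0.0507]
ee_rot: [0.707, -0.01, 0.707, 0.01]
contact_force: [0.7, -0.4, 0.5]
width: 0.0853
clock: 10.68
position: [0.5392, -0.1712, 0.1818]
ee_rot: [0.707, -0.01, 0.707, 0.01]
contact_force: [0.5, -1.0, -0.2]
width: 0.0853
```

View pics/s7.png

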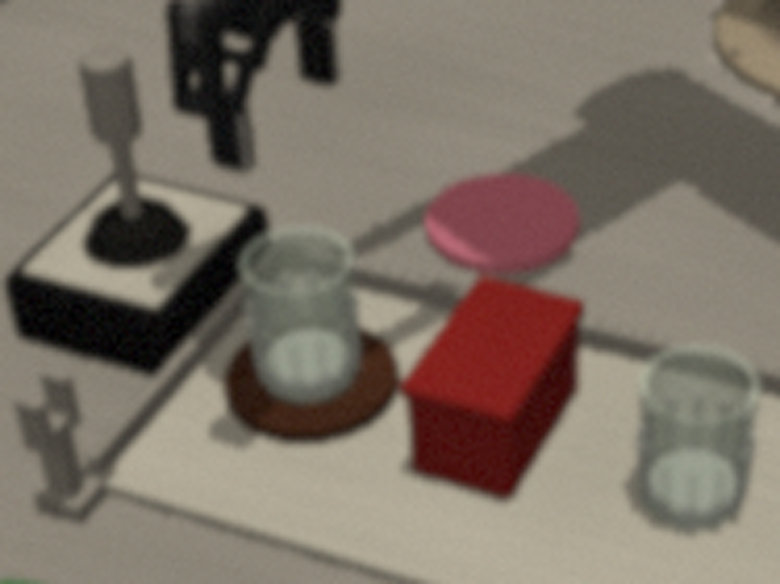

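```bash
python3 -m crank '[[-4,0,0,5,0,0,8.54],[-8,-2,-0.5,15,0,0,8.54],[-10,-5,-1.5,25,0,0,8.54],[-10,-8,-2.5,35,0,0,8.54],[-10,-11,-3.3,45,0,0,8.54]]'; python3 - <<'E'
from h import *
st=manip.get_state();M=rot(st["ee_rot"]);print(M.round(3),st["position"],st["qpos"].round(2))
print(M.T@(np.array([.502,-.313,st["position"][2]])-st["position"]))
E
```

```text
clock: 11.35
position: [0.5093, -0.283, 0.2811]
ee_rot: [0.657, 0.263, 0.656, -0.263]
contact_force: [-0.2, 0.7, 0.1]
width: 0.0851
[[ 0.001  0.691  0.723]
 [-0.     0.723 -0.691]
 [-1.     0.     0.001]] [ 0.50925016 -0.28301669  0.28112873] [-0.63  0.26  1.4   0.    1.48  0.14]
[ 7.06818405e-06 -2.66882380e-02  1.54693829e-02]
```

```bash
python3 -m crank '[[0,-0.7,0.4,10,0,0,8.54],[0,-1.4,0.8,20,0,0,8.54],[0,-2.1,1.2,30,0,0,8.54],[0,-2.7,1.5,40,0,0,8.54],[0,-2.7,1.5,44.7,0,0,8.54]]'; python3 -m crank '[[1,0,0,0,0,0,8.54],[3,0,0,0,0,0,8.54],[5,0,0,0,0,0,8.54],[6,0,0,0,0,0,8.54],[6,0,0,0,0,0,8.54]]'; python3 - <<'E'
from h import *
st=manip.get_state();M=rot(st["ee_rot"]);print(M.round(3),st["position"],st["qpos"].round(2))
im=eyes.get_image("scene");c=im["color"][110:250,130:317];cv2.imwrite("pics/s8.png",cv2.resize(c,(780,584),interpolation=2))
im=eyes.get_image("top");c=im["color"][180:310,390:563];cv2.imwrite("pics/t8.png",cv2.resize(c,(780,586),interpolation=2))
E
```

```text
clock: 11.98
position: [0.5017, -0.3126, 0.2804]
ee_rot: [0.507, 0.492, 0.507, -0.493]
contact_force: [-0.1, -0.1, -0.7]
width: 0.0854
clock: 12.6
position: [0.5015, -0.3117, 0.2198]
ee_rot: [0.508, 0.491, 0.509, -0.491]
contact_force: [-0.2, 0.5, 0.3]
width: 0.0855
[[-0.002  0.999  0.034]
 [ 0.001  0.034 -0.999]
 [-1.    -0.001 -0.001]] [ 0.50151982 -0.31167372  0.21975577] [-0.67  0.31  1.49  0.    1.35  0.86]
```

View pics/s8.png

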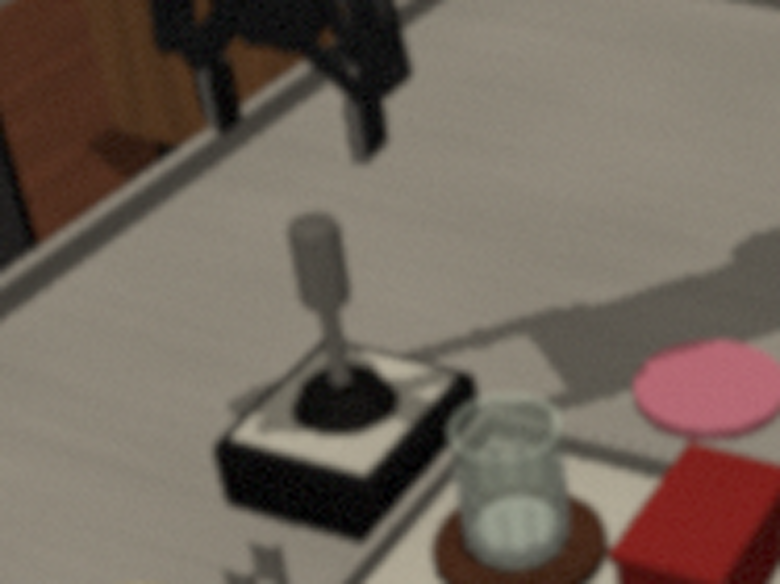

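View pics/t8.png

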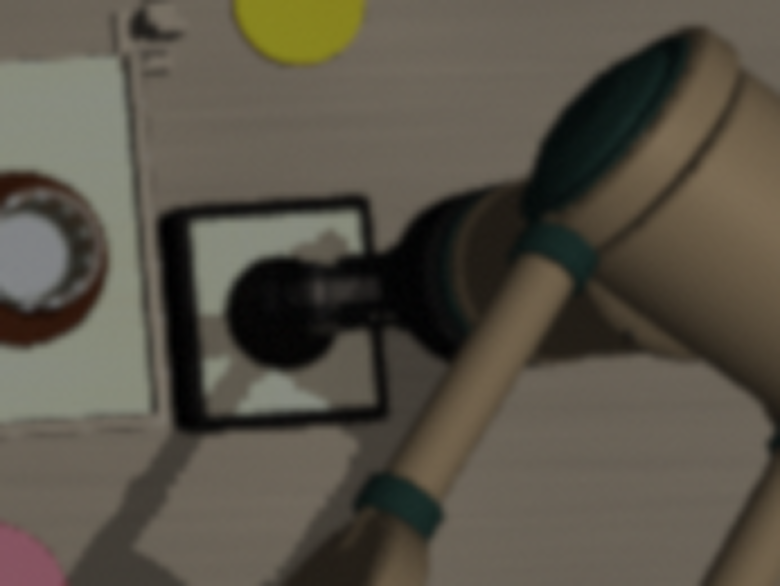

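```bash
python3 -m crank '[[2,0,0,0,0,0,8.54],[4,0,0,0,0,0,8.54],[6,0,0,0,0,0,8.54],[7.5,0,0,0,0,0,8.54],[8.1,0,0,0,0,0,8.54]]'; python3 -m crank '[[0,0,0,0,0,0,6.5],[0,0,0,0,0,0,4.5],[0,0,0,0,0,0,3.4],[0,0,0,0,0,0,2.6],[0,0,0,0,0,0,2.4]]' 30;  python3 -m crank '[[0,0,0,0,0,0,2],[0,0,0,0,0,0,2],[0,0,0,0,0,0,2]]'
```

```text
clock: 13.32
position: [0.5019, -0.3121, 0.1394]
ee_rot: [0.508, 0.492, 0.508, -0.491]
contact_force: [0.9, 0.5, 0.4]
width: 0.0856
clock: 13.95
position: [0.5022, -0.3122, 0.1405]
ee_rot: [0.509, 0.492, 0.508, -0.491]
contact_force: [0.4, -0.1, 3.8]
width: 0.0293
clock: 14.32
position: [0.5023, -0.3122, 0.1405]
ee_rot: [0.509, 0.492, 0.508, -0.491]
contact_force: [-1.0, 1.2, 4.6]
width: 0.0294
```

```bash
python3 -m crank '[[0.02,0.6,0,0,0,0,2],[0.1,1.3,0,0,0,0,2],[0.2,2,0,0,0,0,2],[0.35,2.6,0,0,0,0,2],[0.5,3.1,0,0,0,0,2]]'; python3 -m crank '[[0.1,0.3,0,0,0,0,2],[0.18,0.5,0,0,0,0,2],[0.18,0.5,0,0,0,0,2],[0.18,0.5,0,0,0,0,2]]';python3 - <<'E'
from h import *
im=eyes.get_image("scene");cv2.imwrite("pics/s9.png",im["color"])
E
```

```text
clock: 14.95
position: [0.531, -0.3112, 0.1353]
ee_rot: [0.508, 0.49, 0.51, -0.492]
contact_force: [-4.4, -0.8, 8.6]
width: 0.0293
clock: 15.45
position: [0.5361, -0.311, 0.1335]
ee_rot: [0.508, 0.49, 0.509, -0.492]
contact_force: [-4.2, 0.2, 7.9]
width: 0.0293
```

View pics/s9.png

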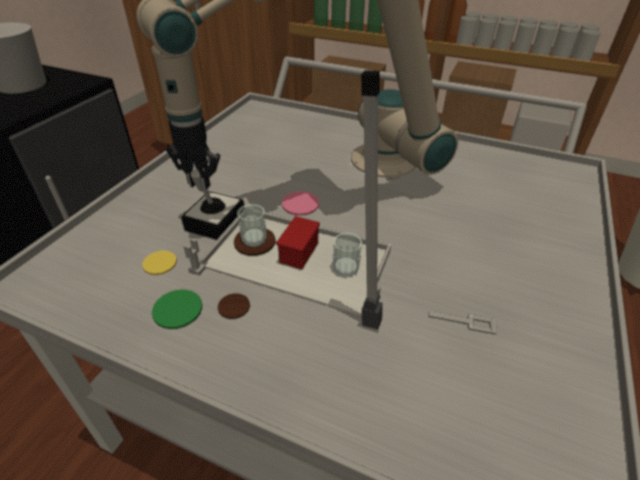

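The bar has started to swing, from its top at (400,85) to (371,85). I'll keep holding.

```bash
for i in 1 2 3 4; do python3 -m crank '[[0,0,0,0,0,0,2],[0,0,0,0,0,0,2],[0,0,0,0,0,0,2],[0,0,0,0,0,0,2],[0,0,0,0,0,0,2]]'; done | grep -E "clock|force"; python3 - <<'E'
from h import *
im=eyes.get_image("scene");cv2.imwrite("pics/s10.png",im["color"])
E
```

```text
clock: 16.12
contact_force: [-5.1, -0.4, 7.2]
clock: 16.75
contact_force: [-4.5, -0.0, 6.2]
clock: 17.38
contact_force: [-4.0, 0.1, 7.7]
clock: 18.0
contact_force: [-3.1, 0.2, 7.1]
```

View pics/s10.png

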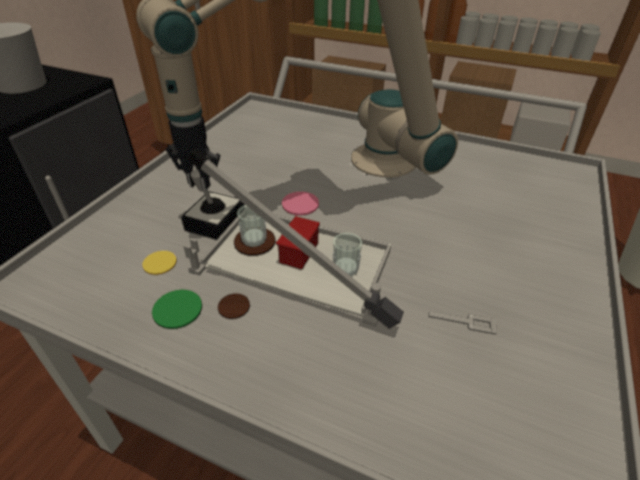

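The bar is roughly two-thirds down, with its tip at (208,165), still well in front of the gripper. I'll keep holding.

```bash
for i in 1 2 3; do python3 -m crank '[[0,0,0,0,0,0,2],[0,0,0,0,0,0,2],[0,0,0,0,0,0,2],[0,0,0,0,0,0,2],[0,0,0,0,0,0,2]]'; done | grep -E "clock|force"; python3 - <<'E'
from h import *
im=eyes.get_image("scene");cv2.imwrite("pics/s11.png",im["color"])
E
```

```text
clock: 18.68
contact_force: [-4.3, 0.3, 7.6]
clock: 19.3
contact_force: [-4.0, 0.1, 6.7]
clock: 19.92
contact_force: [-3.7, 0.5, 7.0]
```

View pics/s11.png

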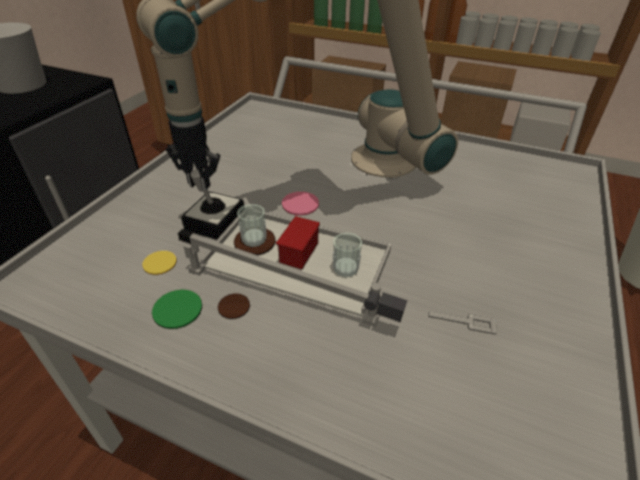

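```bash
for i in 1 2 3; do python3 -m crank '[[0,0,0,0,0,0,2],[0,0,0,0,0,0,2],[0,0,0,0,0,0,2],[0,0,0,0,0,0,2],[0,0,0,0,0,0,2]]'; done | grep -E "clock|force"; python3 - <<'E'
from h import *
a=cv2.imread("pics/s11.png")
im=eyes.get_image("scene");cv2.imwrite("pics/s12.png",im["color"])
f=lambda x:cv2.resize(x[200:340,160:420],(780,420)) 
cv2.imwrite("pics/s12c.png",cv2.resize(np.vstack([f(a),f(im["color"])]),(557,600)))
E
```

```text
clock: 20.6
contact_force: [-5.3, 0.3, 7.3]
clock: 21.22
contact_force: [-4.4, -0.0, 7.4]
clock: 21.85
contact_force: [-3.2, 0.4, 6.4]
```

View pics/s12c.png

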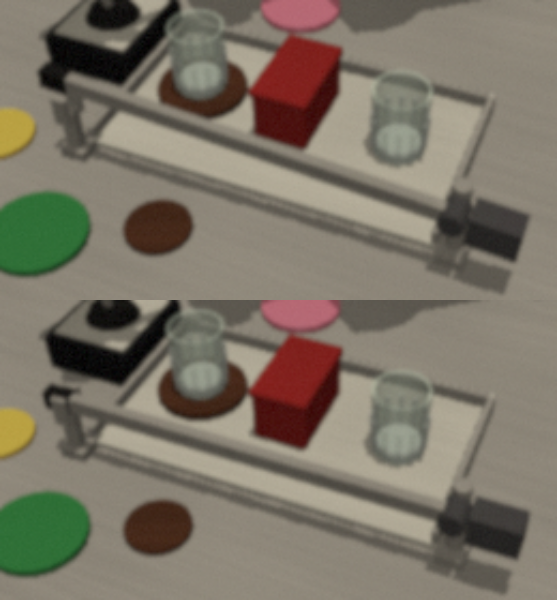

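```bash
for i in 1 2 3; do python3 -m crank '[[0,0,0,0,0,0,2],[0,0,0,0,0,0,2],[0,0,0,0,0,0,2],[0,0,0,0,0,0,2],[0,0,0,0,0,0,2]]'; done | grep -E "clock|force"; python3 - <<'E'
from h import *
a=cv2.imread("pics/s12.png")
im=eyes.get_image("scene");cv2.imwrite("pics/s13.png",im["color"])
d=cv2.absdiff(a,im["color"])[200:340,160:420];print(d.mean(),d.max())
f=lambda x:cv2.resize(x[200:340,160:420],(780,420)) 
cv2.imwrite("pics/s13c.png",cv2.resize(np.vstack([f(a),f(im["color"])]),(557,600)))
print("expected bar tip end at rest px",proj(im,[.681,-.27,.075]),"pivot",proj(im,[.663,.166,.075]))
E
```

```text
clock: 22.52
contact_force: [-3.9, -0.1, 7.2]
clock: 23.15
contact_force: [-3.2, -1.0, 7.8]
clock: 23.78
contact_force: [-4.0, 0.0, 6.7]
1.5337820512820513 19
expected bar tip end at rest px (np.float64(181.15534125092893), np.float64(245.91028787755664)) pivot (np.float64(369.14094943394144), np.float64(300.57070813713597))
```

View pics/s13c.png

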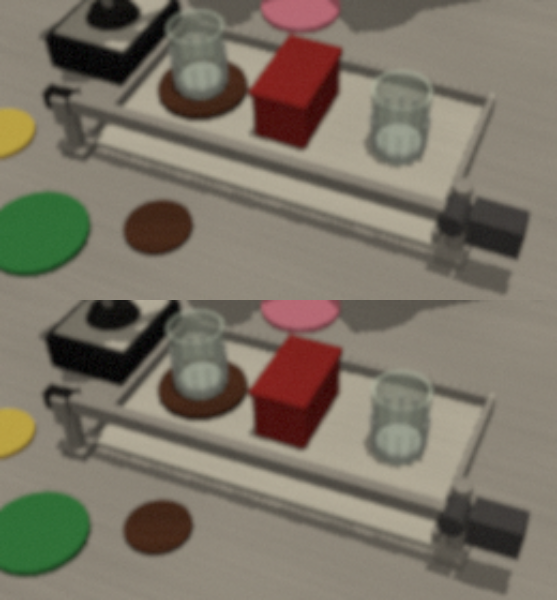

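The bar has stopped and lies in the fork, with its tip where the level position should project (181,246). Now I'll return the stick to its middle, release it and retreat.

```bash
python3 -m crank '[[-0.2,-0.6,0,0,0,0,2],[-0.38,-1.4,0,0,0,0,2],[-0.5,-2.2,0,0,0,0,2],[-0.6,-2.9,0,0,0,0,2],[-0.68,-3.6,0,0,0,0,2]]';python3 -m crank '[[0,0,0,0,0,0,2],[0,0,0,0,0,0,4.5],[0,0,0,0,0,0,7],[0,0,0,0,0,0,8.54],[0,0,0,0,0,0,8.54]]'; python3 -m crank '[[-2,0,0,0,0,0,8.54],[-5,0,0,0,0,0,8.54],[-9,0,0,0,0,0,8.54],[-13,0,0,0,0,0,8.54],[-16,0,0,0,0,0,8.54]]';python3 -m crank '[[0,0,0,0,0,0,8.54],[0,-3,0,0,0,0,8.54],[0,-7,0,0,0,0,8.54],[0,-11,0,0,0,0,8.54],[0,-11,0,0,0,0,8.54]]'; python3 - <<'E'
from h import *
import pickle
for n in("scene","top"):
    im=eyes.get_image(n);cv2.imwrite(f"pics/{n}14.png",im["color"]);pickle.dump(im,open(n+"14.pkl","wb"))
E
```

```text
clock: 24.45
position: [0.5018, -0.3121, 0.1394]
ee_rot: [0.508, 0.492, 0.508, -0.491]
contact_force: [4.0, -1.1, -4.6]
width: 0.0292
clock: 25.08
position: [0.5018, -0.312, 0.1398]
ee_rot: [0.508, 0.491, 0.509, -0.492]
contact_force: [0.5, 0.1, 0.6]
width: 0.0855
clock: 25.7
position: [0.5021, -0.3122, 0.3018]
ee_rot: [0.509, 0.492, 0.508, -0.491]
contact_force: [1.1, 0.2, 0.1]
width: 0.0857
clock: 26.32
position: [0.3893, -0.315, 0.2987]
ee_rot: [0.507, 0.492, 0.509, -0.492]
contact_force: [0.1, -0.4, 0.2]
width: 0.0851
```

View pics/scene14.png

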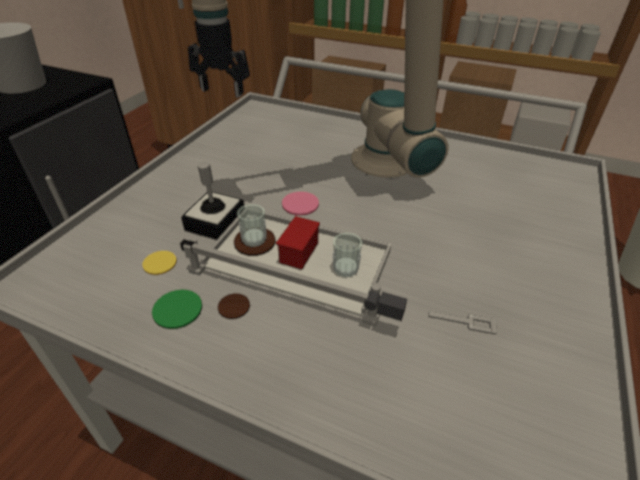

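View pics/top14.png

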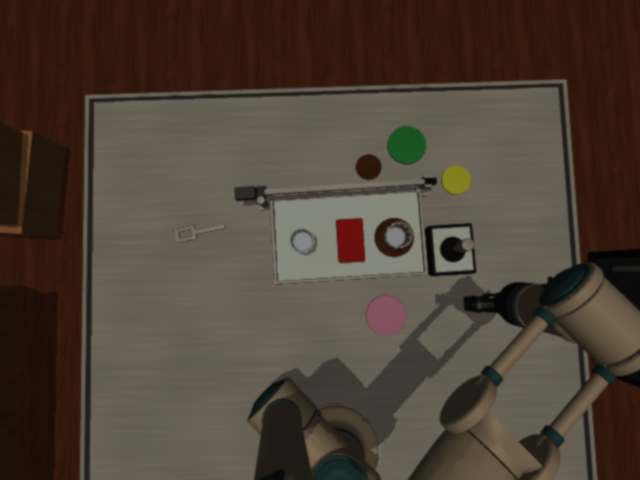

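```bash
python3 - <<'E'
from h import *
import pickle
T=pickle.load(open("top14.pkl","rb"))
cv2.imwrite("pics/t15.png",cv2.resize(T["color"][210:265,365:430],(780,660),interpolation=2)[:600])
for nm,p in(("coaster",(.538,-.1715,.02)),("rim",(.538,-.1715,.105)),("floor",(.538,-.1715,.026))):
    a,b=proj(T,p);print(nm,(a-365)*12,(b-210)*12)
E
```

```text
coaster 348.69579580210893 325.6418787213139
rim 410.9825536695332 297.2223538520374
floor 352.80845058943396 323.765401296435
```

View pics/t15.png

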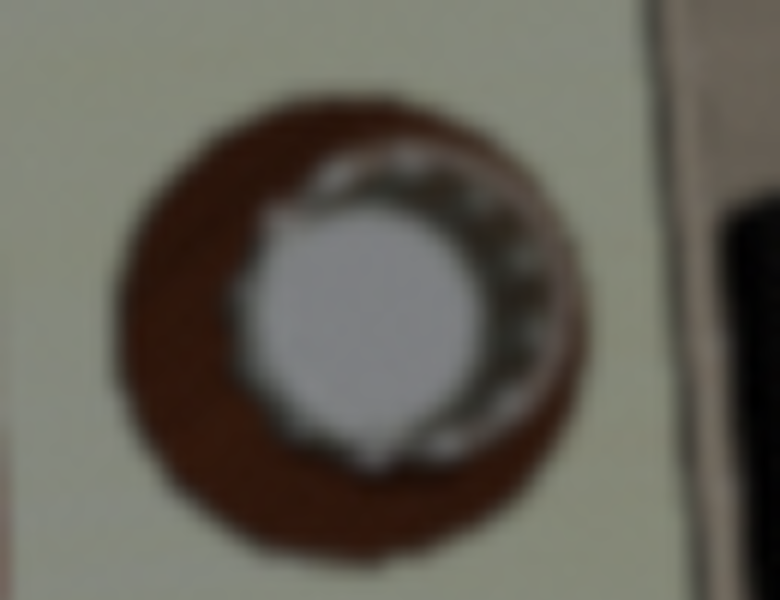

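In the top view the glass floor centre is at (362,322) in the crop and the coaster centre at (352,328). Corrected for height, the offset is about 2 mm. Everything else is where it was, so I'm handing in.

```bash
python3 -c "
from rig import manip
s=manip.get_state();print(s['clock'],abs(s['qd']).max());print(manip.sign_off())"
```

```text
26.425 0.023676809075969252
the job is handed in; nothing more can be done
None
```

The loose tumbler is standing upright on the walnut coaster and let go. The gate bar is down in its fork, the stick is back at its middle, and I handed the job in at 26.4 s. `sign_off()` gives no verdict, so this rests on my own checks.

- **Tumbler:** I picked it up by its sides and lowered it until the wrist force showed light contact of about 4 N, then opened the fingers. In the last top view it sits about 2 mm from the coaster's centre.
- **Gate:** I gripped the knob and tilted it towards the gate edge for about 9 s, until two pictures 2 s apart showed the bar no longer moving. Its tip lies where the level position should project. I could not read the gate angle itself, only judge it from the pictures.
- **Stick:** I led it back to the middle before letting go. By eye, the knob is back where it started in the top view.
- **Everything else:** The coaster, stored tumbler, tin and opener look unmoved in the last pictures, though I only measured the coaster. The gripper is open, at about 0.30 m height, and touching nothing.

No check failed. The two cameras disagreed by up to about 9 mm on the loose tumbler and 13 mm on the knob; I relied on the top view and both grasps held.

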